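Stand the toppled solvent bottle up in its holder and close the keeper

TASK

The white solvent bottle has toppled in its sheet-steel holder and leans with its cap on the back plate, because the wire keeper was left open. Without picking it up, push its foot in towards the back plate, keeping its cap on the plate as it rides up, until the bottle stands; then press it gently but firmly home against the rubber stop low on the plate until you feel it seat, and swing the keeper down across its front as far as it goes. The bottle is thin plastic and dents if it is pushed hard, and the things standing around must stay where they are.

Things in the scene. Friction and masses are not known exactly. Their poses are not given: they have to be found in the camera images.
- bottle: White plastic bottle, 54 mm diameter, 126 mm tall, 0.26 kg, foot rim rounded. Origin: centre of underside, z to the cap. Straight to 85 mm, then tapers to a 27 mm cap. Starts 0.80 rad off upright, cap on the plate, plate side of the foot on the base, heel (front side) raised 39 mm. Within 0.4 rad of upright it rocks onto its foot itself. Friction on holder 0.42; dents over 15 N.
- holder: Fixed grey sheet-steel holder. Origin under the base, bench level; x to the back plate, -x to the open front, z up. Base x = -85 to 62 mm, 77 mm wide, its top at z = 3 mm. Cheeks: inner faces at y = -32 and 32 mm, from x = -17 mm to the plate, 46 mm high in front, 134 mm at the back. The bottle is home when it bears on the stop: its origin then is at x = 19 to 27 mm.
- back_plate: The holder's upright back plate, 69 mm wide, 155 mm high, 3 mm thick; same frame and origin as the holder: its flat front face is at x = 55 mm. Low on it, 22 to 38 mm above the bench, a firm black rubber-faced stop strip, 52 mm wide, on two thumb screws stands proud of the plate by 1 to 9 mm: it is set for the bottle, differently each time and not measured, so find it by feel.
- keeper (a joint): Swing of the wire keeper, a U-shaped bail hinged on the outsides of both cheeks, rad: 0 closed (cross bar across the front of the bottle, 5 to 13 mm clear of one that is home), 2.62 fully open (swung up and back over the top). The stiff hinge stays where it is left; about 1 N at the bar moves it.
- keeper_bar (a point): Middle of the keeper's cross bar, a 9 mm thick black sleeve 50 mm long along the holder's y. It goes round the hinge at a radius of 83 mm: closed at x = -17.5, z = 65 mm of the holder's frame, fully open at about x = 72, z = 199 mm.
- keeper_hinge (a point): Middle of the keeper's hinge axis, at x = 45, y = 0, z = 120 mm of the holder's frame; the axis lies along the holder's y.
- oil_bottle: Small dropper bottle with a long nozzle, standing on the bench behind the holder, 36 mm in diameter, 110 mm tall, origin at the centre of its underside. Leave it alone.
- rotor_a: Turned steel part with a round flange, standing on the bench in front of the press fixture, 54 mm in diameter, 54 mm tall, origin at the centre of its underside. Leave it alone.
- parts_bin: Small open parts bin, 76 x 70 x 40 mm, on the bench in front of the press fixture, origin at the centre of its underside. Leave it alone.
- bottle_mid (a point): Middle of the bottle's axis, 63 mm above its underside.
- bottle_cap (a point): Centre of the flat top of the cap, on the bottle's axis, 126 mm above its underside; the cap's rim is at radius 13.5 mm round it.

How it is judged:
By the outcome, as a careful person would: the job done as asked, in the order asked, and still so for the second after the job is handed in, with the robot touching nothing.
It also fails if it takes over 72 s, if anything falls off the work surface, if the arm or the gripper's body presses on something with over 40 N, if the wrist force passes 120 N, or if a joint passes its speed limit or range.

ROBOT

A 6-joint arm with a two-finger parallel gripper is mounted at the origin on a cart in front of the work surface, level with it; the furniture and walls round the work are solid. World frame = base frame: x ahead of the robot, y to its left, z up, the work surface at z = 0. Lengths are in m, angles in rad, forces in N, time in s.
With the tool pointing down it reaches from about 0.25 to 0.775 m from the base axis. Payload 4 kg.
Tool frame: the origin (TCP) lies at the centre of the arm's flange, where the gripper is bolted on; the fingertips stand 199 mm ahead of it and the grasp point (between the pads) lies 180 mm ahead of it (robot.tcp_to_tips is the z of the fingertips in the tool frame, in m); z points along the fingers, y is the line along which they close (so a half turn about z gives the same grasp; the last joint's range is limited). The gripper opens to 94 mm and grips with 3 to 60 N. Pads are 16 mm wide; open, the fingers measure 119 mm over their backs; the gripper's body (75 mm by 177 mm) begins 78 mm behind the grasp point.
Start: joints at [-1.376, 0.087, 1.371, -0, 1.684, -0.103], TCP at [0.161, -0.526, 0.405] pointing down, gripper open.
Joint ranges: [-3.1, 3.1], [-0.76, 2.03], [0.27, 2.55], [-1.08, 4.22], [0.17, 2.65], [-2.57, 2.57]. Speed limits (rad/s): [2.79, 2.79, 3.14, 3.14, 3.14, 3.14].

INTERFACE

Orientations are given as [roll, pitch, yaw] about the fixed x, y, z axes, in that order (R = Rz(yaw) Ry(pitch) Rx(roll)).
In Python, from bench import robot gives the robot as it stands.
- The arm moves only by the tool play_rows, never from a script. Its arguments are lists of equal length, an entry for each row: "translation": the shift along the tool's x, y, z scaled (see below), a list of three; "twist": the turn, a rotation vector about the tool's x, y, z scaled (see below), a list of three; "gripper": the opening, from -1 (shut) to 1 (fully open). A call has 1 to 8 rows; each row shifts and turns the commanded pose from where the row before left it, along the tool's axes as they then stand; what a row does not reach is not made up. The controller multiplies each number of a shift by 0.04 m and each number of a turn by 0.1 rad. A row lasts 1/10 s, in which the tool goes at most 50 mm and 8.59 degrees, less where a joint would pass 70% of its speed; a pose out of reach is approached as far as the arm can. A call with a number of a shift or a turn outside -1 to 1 is refused whole. A call with a gripper value outside its range is refused whole. The fingers move at their own pace and stop on an object; the grip force is fixed at half the most. Time passes only in rows, so rows that do not move let the fingers close. It gives the time, the measured TCP pose, the force, the opening and the grip force at its end, in the units of the state.
- robot.get_obs(): the state, without advancing time (a new reading comes with each control period).
- robot.snapshot(name): name is "side" or "top"; returns the picture (384x512x3 uint8, red, green, blue); there is no depth.
- robot.camera_model(name): a dict with "camera_matrix" (3x3 intrinsics, pixels), "k1" (the pictures are not rectified: a ray, as slopes to the right and down, at radius r is drawn at 1 + k1 r^2 times it, then the intrinsics apply), "rvec" (rotation vector, rad) and "tvec" (3), from world to camera coordinates, as OpenCV has them. Camera axes: x right, y down, z forward; pixel columns grow to the right and rows downward; lengths in m; the calibration is good to about 2 mm. A picture is of the moment at which its call begins. camera_model takes no time and is no camera call.
- robot.close_job(): hands the job in; it is judged then, once.
Trained networks look in the newest picture that a camera, given by its name, has taken for a name from the list of things; names that differ only in an ending like _2 or _b are one class to them, and where a whole thing is asked for, a point or a joint stands for the part that bears it (a point fixed in the world has none). Each returns a list of dicts, best first, with "score" (0 to 1); they miss things now and then, are a little off and sometimes report something else, mostly with a low value. They report only what shows in the picture. A call takes as long as a camera call.
- robot.recognise(name, camera): "centre" ([x, y, z] in m, in world coordinates, good to about 4 mm: the middle of the surface that is visible of it).
- robot.spot_point(name, camera): "centre" ([x, y, z] in m, in world coordinates, good to about 4 mm: a listed point, or the origin of a listed thing).
The state is a dict: "time": time; "joint_positions": joint angles; "qvel": joint speeds; "joint_torque": joint torques, N m; "tool_pos": TCP position; "ee_rot": TCP orientation; "wrist_force": force on the tool from outside, world axes, zero at the start; "wrist_torque": the same for the moment, N m; "width": finger opening in m; "finger_force": force on a finger pad.
Only numpy, scipy, OpenCV 4.12 (cv2) and the standard library are available. Lean on these libraries where they do the work, as an engineer would, in place of code of your own. Each camera call takes 0.05 s, during which the arm holds its last target. There are 200 camera calls.

## Working session

There is one attempt and no reset: what is moved stays moved. The work goes in short steps, Python scripts to look and compute and a tool call to move; the robot and the scene stay as the last step left them, time stands still between calls to the robot, and variables do not carry over. Pictures are saved under pics/ and viewed, at most 10 in all, crops included, and the job is handed in when it is done.

Besides the shell and the picture viewer there is one more tool, called after "Emit:" by a JSON object that holds its "method" and its "body". play_rows: Moves the arm, as the interface text tells. Its arguments: {"type":"object","properties":{"translation":{"type":"array","items":{"type":"array","items":{"type":"number","minimum":-1,"maximum":1}}},"twist":{"type":"array","items":{"type":"array","items":{"type":"number","minimum":-1,"maximum":1}}},"gripper":{"type":"array","items":{"type":"number"}}},"required":["translation","twist","gripper"]}

```bash
ls; mkdir -p pics
python3 - <<'E'
from bench import robot
import cv2
o=robot.get_obs(); print(o['time'],o['tool_pos'],o['ee_rot'],o['width'])
for c in ['side','top']:
    im=robot.snapshot(c); cv2.imwrite(f'pics/{c}0.png',im[:,:,::-1])
    m=robot.camera_model(c); print(c,m)
    for n in ['holder','bottle_mid','bottle_cap','bottle','keeper_bar','keeper_hinge','oil_bottle','rotor_a','parts_bin']:
        print(c,n,[(d['centre'],round(d['score'],2)) for d in robot.spot_point(n,c)][:2])
E
```

```text
pics
0.0 [ 0.16135985 -0.52568464  0.40350983] [-3.13939461e+00 -2.02648303e-04  2.97808658e-01] 0.09398775502457402
side {'camera_matrix': array([[414.69623679,   0.        , 254.42898391],
       [  0.        , 414.69623679, 191.43892992],
       [  0.        ,   0.        ,   1.        ]]), 'k1': -0.12743683711523676, 'rvec': array([ 0.2777605 , -2.70425338,  1.40173838]), 'tvec': array([0.54415825, 0.02536078, 1.00963322])}
side holder [([0.4527, 0.391, 0.0], 0.63)]
side bottle_mid [([0.4893, 0.4127, 0.1225], 0.7), ([0.4612, 0.3835, 0.0634], 0.67)]
side bottle_cap [([0.499, 0.411, 0.1042], 0.72)]
side bottle [([0.4229, 0.3544, 0.0204], 0.6)]
side keeper_bar [([0.4988, 0.4221, 0.2012], 0.69)]
side keeper_hinge [([0.4889, 0.4138, 0.122], 0.77)]
side oil_bottle [([0.647, 0.3943, 0.0024], 0.79)]
side rotor_a [([0.3691, 0.1373, -0.0103], 0.63)]
side parts_bin [([0.3751, -0.0225, -0.0007], 0.7), ([0.4881, 0.4111, 0.123], 0.52)]
top {'camera_matrix': array([[350.59787426,   0.        , 255.54580177],
       [  0.        , 350.59787426, 192.82973816],
       [  0.        ,   0.        ,   1.        ]]), 'k1': -0.010247204533023514, 'rvec': array([ 2.27006368, -1.892441  ,  0.23136348]), 'tvec': array([0.1314721 , 0.57288427, 0.83106126])}
top holder [([0.4573, 0.3878, -0.0004], 0.55), ([0.5016, 0.424, 0.2013], 0.27)]
top bottle_mid [([0.4612, 0.3886, 0.0621], 0.75)]
top bottle_cap [([0.494, 0.4128, 0.1085], 0.65)]
top bottle [([0.4234, 0.3585, 0.0172], 0.86)]
top keeper_bar [([0.5034, 0.4223, 0.2031], 0.62)]
top keeper_hinge [([0.4949, 0.4099, 0.1196], 0.87)]
top oil_bottle [([0.6412, 0.3943, -0.0036], 0.62)]
top rotor_a [([0.3661, 0.1337, -0.0001], 0.65), ([0.4963, 0.414, 0.1084], 0.38)]
top parts_bin [([0.378, -0.0225, -0.0035], 0.64)]
```

View pics/side0.png

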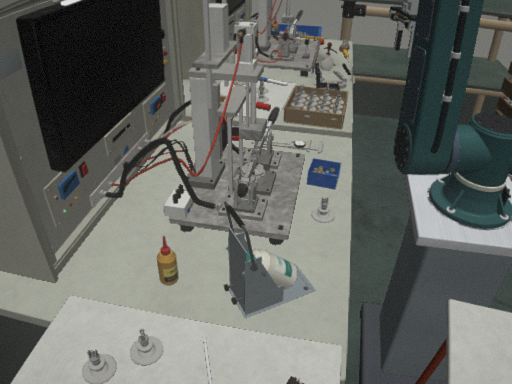

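View pics/top0.png

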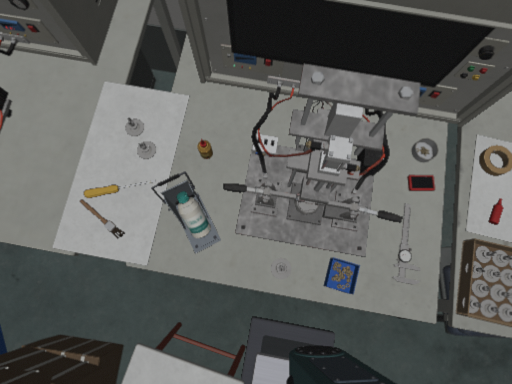

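The side view shows the holder at about (270,270) px, with its open front facing the robot at (312,290) and the bottle leaning in it. The bail is up and back. In the top view the holder runs from (210,245) at the front to (175,180) at the back. The detections agree with this, so I'll fit the holder pose next.

```bash
cat > h.py <<'E'
from bench import robot
import numpy as np, cv2
from scipy.optimize import least_squares
from scipy.spatial.transform import Rotation as R
P={'holder':(0,0,0),'keeper_hinge':(45,0,120),'keeper_bar':(72,0,199),'bottle':(-44.8,0,22.4),'bottle_mid':(.4,0,66),'bottle_cap':(45.6,0,110)}
def fit(names=P,n=2):
    A=[]
    for _ in range(n):
        for c in ['side','top']:
            robot.snapshot(c)
            for k in names:
                for d in robot.spot_point(k,c)[:1]: A.append((np.array(P[k])/1e3,d['centre']))
    a=np.array([x[0] for x in A]);b=np.array([x[1] for x in A])
    def f(p):
        c,s=np.cos(p[2]),np.sin(p[2])
        return np.r_[p[0]+c*a[:,0]-s*a[:,1]-b[:,0],p[1]+s*a[:,0]+c*a[:,1]-b[:,1]]*1e3
    r=least_squares(f,[.455,.389,.6],loss='soft_l1',f_scale=4)
    return r.x,r.fun.reshape(2,-1),b
E
python3 - <<'E'
from h import *
x,res,b=fit(n=3); print(x); print(res.round(1)); print((b[:,2]*1e3).round())
# overlay check
pts=np.array([[-85,-38.5,3],[-85,38.5,3],[62,-38.5,3],[62,38.5,3],[55,-34,155],[55,34,155],[-17,32,46],[-17,-32,46]])/1e3
c,s=np.cos(x[2]),np.sin(x[2]); W=np.c_[x[0]+c*pts[:,0]-s*pts[:,1],x[1]+s*pts[:,0]+c*pts[:,1],pts[:,2]]
out=[]
for cam,(u0,v0) in {'side':(200,190),'top':(120,150)}.items():
    im=robot.snapshot(cam)[:,:,::-1].copy(); m=robot.camera_model(cam)
    Z=4; cr=cv2.resize(im[v0:v0+125,u0:u0+130],None,fx=Z,fy=Z,interpolation=cv2.INTER_CUBIC)
    p=cv2.projectPoints(W,m['rvec'],m['tvec'],m['camera_matrix'],np.array([m['k1'],0,0,0]))[0][:,0]
    for q in p: cv2.circle(cr,tuple(int(v) for v in (q-[u0,v0]+.5)*Z),4,(0,0,255),1)
    out.append(cr[:,:400])
cv2.imwrite('pics/ov.png',np.hstack(out))
E
```

```text
[0.45676358 0.38380614 0.66518488]
[[  5.4   4.4  14.9  -0.7  -1.5  -4.8   4.9  -3.9  13.8  -1.4 -39.4  -2.4
    6.7   1.8  14.1  -2.3  -1.2  -1.    1.   -3.7  11.7   0.6  -4.2  -2.1
  -32.5   2.3  11.8  -0.8  -3.1   2.5  -2.4  17.4  -1.1  -4.   -4.5]
 [ -8.8  -5.1   6.2  -1.1   0.7  -1.7  -2.    4.1   6.7   2.7 -27.2   0.6
   -5.3  -2.9   7.6   1.1   0.3  -0.4  -2.4   1.5   6.2   1.9  -6.8   1.
  -32.3  -1.8   8.5   3.2  -0.9  -1.6   3.5  16.5   2.5  -4.4  -2.6]]
[ -1. 122. 198.  20.  61. 104.  -4. 118. 200.  19. 116. 110.  -1. 119.
 199.  17.  64. 103.   1. 116. 202.  18.  65. 107. 120. 120. 200.  19.
 105.  -2. 116. 108.  19.  63. 107.]
```

View pics/ov.png

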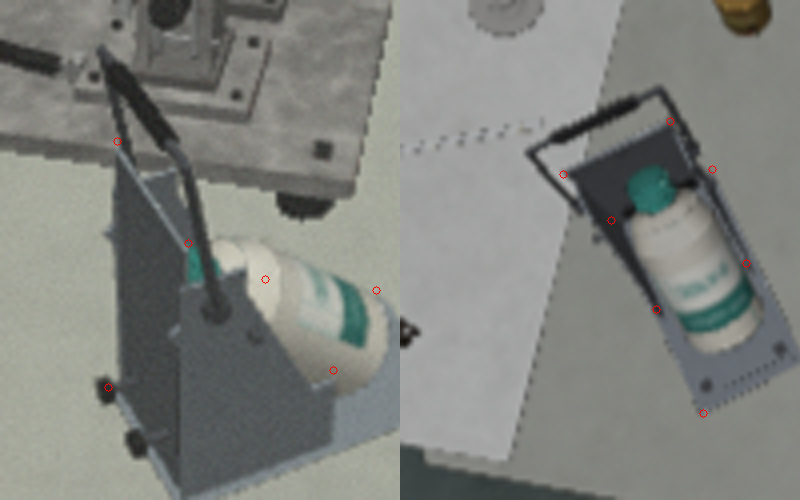

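The overlay fits the holder to 1–2 px: plate top corners at (567,172) and (672,125), front base corner at (704,418). The keeper bar is less far back than fully open, so I'll refit without it.

```bash
cat >> h.py <<'E'
def plan(h,tip_x,tip_y,tip_z,a):
    """TCP pose for fingertip at holder coords (mm), tilt a (rad from down toward +x)"""
    c,s=np.cos(h[2]),np.sin(h[2])
    Rm=R.from_euler('z',h[2]).as_matrix()@R.from_euler('x',np.pi).as_matrix()@R.from_euler('y',a).as_matrix()
    tip=np.array([h[0]+c*tip_x/1e3-s*tip_y/1e3,h[1]+s*tip_x/1e3+c*tip_y/1e3,tip_z/1e3])
    return tip-Rm[:,2]*.199,Rm
def state(h):
    o=robot.get_obs(); Rm=R.from_euler('xyz',o['ee_rot']).as_matrix()
    t=o['tool_pos']+Rm[:,2]*.199; c,s=np.cos(h[2]),np.sin(h[2]); d=t-[h[0],h[1],0]
    f=o['wrist_force']
    print('t',round(o['time'],2),'tip(h)',(np.array([c*d[0]+s*d[1],-s*d[0]+c*d[1],d[2]])*1e3).round(1),'tilt',round(np.arctan2(Rm[:2,2]@[c,s],-Rm[2,2]),3),'F(h)',np.round([c*f[0]+s*f[1],-s*f[0]+c*f[1],f[2]],2),'q',np.round(o['joint_positions'],2),'w',round(o['width'],3),'tcp',o['tool_pos'].round(3))
    return o,Rm
def rows(o,Rm,p,R2):
    print('shift tool',(Rm.T@(p-o['tool_pos'])/.04).round(2),'turn',(R.from_matrix(Rm.T@R2).as_rotvec()/.1).round(2))
E
python3 - <<'E'
from h import *
x,res,b=fit(['keeper_hinge','holder','bottle','bottle_mid','bottle_cap'],4); print(x); print(res.round(1))
E
```

```text
[0.45713665 0.38467487 0.66774812]
[[ 3.2  7.5 -1.7 -1.4 -2.7  3.4 -0.1 -0.2 -4.   1.7  5.3 -1.5  1.  -5.4
  -2.4  3.1 -0.3 -0.7 -3.2  2.   4.2 -1.3  0.1 -2.5 -2.7  3.3 -0.2 -3.4
   0.6  3.7  6.9 -0.1 -0.7 -3.5 -4.2  0.   0.1 -1.5 37.9]
 [ 1.6 -5.3  3.5 -1.5  2.7 -3.8  4.8 -4.   1.2  1.2 -6.6  2.4  2.1 -2.4
   4.9 -4.3  1.9 -1.1  0.6  0.1 -3.7  1.9  2.6 -1.7  1.8 -3.9  3.7 -5.2
   0.2 -3.3 -5.7  0.5 -0.6  0.7  3.  -0.9  1.7 -2.3 25.6]]
```

Run:
```python
from h import *
obs={'top':[((55,34.5,155),(161.4,192.6)),((55,-34.5,155),(187.6,180.9)),((-85,38.5,3),(195.6,254.1)),((-85,-38.5,3),(218.5,240))],
'side':[((55,-34.5,155),(229.1,227.1)),((55,34.5,155),(246.6,251.4))]}
ms={c:robot.camera_model(c) for c in obs}
def f(p,rep=0):
    r=[]
    for c,L in obs.items():
        m=ms[c]
        for a,uv in L:
            a=np.array(a)/1e3;cc,s=np.cos(p[2]),np.sin(p[2])
            W=np.array([[p[0]+cc*a[0]-s*a[1],p[1]+s*a[0]+cc*a[1],a[2]]])
            r.append(cv2.projectPoints(W,m['rvec'],m['tvec'],m['camera_matrix'],np.array([m['k1'],0,0,0]))[0][0,0]-uv)
    return np.ravel(r)
def g(p): return f(p)
r=least_squares(f,[.457,.385,.667],loss='soft_l1'); print(r.x,r.fun.reshape(-1,2).round(1), f([.457,.3847,.6677]).reshape(-1,2).round(1))
```

```text
[0.45547366 0.3853508  0.64603281] [[-1.6  0.5]
 [-0.4 -0.7]
 [-1.5 -0.9]
 [ 2.   0.1]
 [ 0.3 -2.1]
 [ 0.1 -0.4]] [[-1.5  0.4]
 [-0.6 -1.4]
 [-0.3 -1.4]
 [ 2.8 -1. ]
 [-0.7 -2. ]
 [ 0.  -0.4]]
```

Emit:
{"method": "play_rows", "body": {"translation": [[0.7,-0.85,0],[0.7,-0.85,0],[0.7,-0.85,0],[0.7,-0.85,0],[0.7,-0.85,0],[0.7,-0.85,0],[0.7,-0.85,0],[0.7,-0.85,0]], "twist": [[0,0,0],[0,0,0],[0,0,0],[0,0,0],[0,0,0],[0,0,0],[0,0,0],[0,0,0]], "gripper": [-1,-1,-1,-1,-1,-1,-1,-1]}}

```text
time: 6.4
tool_pos: [0.2958, -0.1983, 0.4049]
ee_rot: [3.141, -0.001, 0.297]
wrist_force: [0.5, -0.2, 0.2]
width: 0.033
finger_force: 0.0
```

Emit:
{"method": "play_rows", "body": {"translation": [[0.3,-0.9,0],[0.3,-0.9,0],[0.3,-0.9,0],[0.3,-0.9,0],[0.3,-0.9,0],[0.3,-0.9,0],[0.3,-0.9,0],[0.3,-0.9,0]], "twist": [[0,0,0],[0,0,0],[0,0,0],[0,0,0],[0,0,0],[0,0,0],[0,0,0],[0,0,0]], "gripper": [-1,-1,-1,-1,-1,-1,-1,-1]}}

```text
time: 7.2
tool_pos: [0.3024, 0.105, 0.4051]
ee_rot: [3.141, -0.002, 0.298]
wrist_force: [-0.0, 0.1, -0.7]
width: 0.0007
finger_force: 0.0
```

Emit:
{"method": "play_rows", "body": {"translation": [[0,0,0],[0,0,0],[0,0,0],[0,0,0],[0,0,0],[0,0,0],[0,0,0],[0,0,0]], "twist": [[0,0,-0.9],[0,0,-0.9],[0,0,-0.9],[0,0,-0.9],[0,0,0],[0,0,0],[0,0,0],[0,0,0]], "gripper": [-1,-1,-1,-1,-1,-1,-1,-1]}}

```text
time: 8.0
tool_pos: [0.303, 0.1034, 0.4047]
ee_rot: [3.141, -0.0, 0.657]
wrist_force: [0.2, -0.5, -0.1]
width: 0.0004
finger_force: 0.0
```

```bash
echo 'H=[.4563,.385,.656]' >> h.py
python3 - <<'E'
from h import *
o,Rm=state(H); p,R2=plan(H,-130,0,60,.8); print(p); rows(o,Rm,p,R2)
E
```

```text
t 8.0 tip(h) [-293.3 -129.7  205.7] tilt 0.0 F(h) [-0.12 -0.54 -0.08] q [ 0.15 -0.45  1.82 -0.    1.77  1.07] w 0.0 tcp [0.303 0.103 0.405]
[0.24015937 0.21863324 0.19864464]
shift tool [ 0.52 -3.24  5.15] turn [-0.    8.    0.01]
```

Emit:
{"method": "play_rows", "body": {"translation": [[0,-0.4,0],[0,-0.4,0],[0,-0.4,0],[0,-0.4,0],[0,-0.4,0],[0,-0.4,0],[0,-0.4,0],[0,-0.4,0]], "twist": [[0,1,0],[0,1,0],[0,1,0],[0,1,0],[0,1,0],[0,1,0],[0,1,0],[0,1,0]], "gripper": [-1,-1,-1,-1,-1,-1,-1,-1]}}

```text
time: 8.8
tool_pos: [0.2332, 0.2133, 0.4055]
ee_rot: [-3.141, -0.794, 0.655]
wrist_force: [0.3, 0.2, 0.8]
width: 0.0006
finger_force: 0.0
```

Run:
```python
from h import *
o,Rm=state(H); p,R2=plan(H,-130,0,60,.8); rows(o,Rm,p,R2)
```

```text
t 8.8 tip(h) [-139.6   -0.   266. ] tilt 0.794 F(h) [ 0.38 -0.03  0.81] q [ 0.51 -0.76  2.06  0.12  1.05  1.41] w 0.001 tcp [0.233 0.213 0.405]
shift tool [-3.53  0.    3.78] turn [ 0.    0.06 -0.01]
```

Emit:
{"method": "play_rows", "body": {"translation": [[-0.6,0,0.8],[-0.6,0,0.8],[-0.6,0,0.8],[0,0,0]], "twist": [[0,0,0],[0,0,0],[0,0,0],[0,0,0]], "gripper": [-1,-1,-1,-1]}}

```text
time: 9.2
tool_pos: [0.2453, 0.2228, 0.2796]
ee_rot: [-3.14, -0.776, 0.656]
wrist_force: [-0.3, 0.4, -1.0]
width: 0.0003
finger_force: 0.0
```

Run:
```python
from h import *
o,Rm=state(H); p,R2=plan(H,-95,0,30,.8); rows(o,Rm,p,R2)
```

```text
t 9.2 tip(h) [-126.8    0.6  137.5] tilt 0.776 F(h) [-0.02  0.51 -0.99] q [ 0.52 -0.67  2.27  0.14  0.77  1.37] w 0.0 tcp [0.245 0.223 0.28 ]
shift tool [-1.43  0.01  2.48] turn [-0.02  0.24 -0.  ]
```

Emit:
{"method": "play_rows", "body": {"translation": [[-0.3,0,0.6],[-0.3,0,0.6],[-0.3,0,0.6],[-0.3,0,0.5],[0,0,0]], "twist": [[0,0,0],[0,0,0],[0,0,0],[0,0,0],[0,0,0]], "gripper": [-1,-1,-1,-1,-1]}}

```text
time: 9.7
tool_pos: [0.2727, 0.2432, 0.1879]
ee_rot: [-3.141, -0.788, 0.656]
wrist_force: [0.2, -0.9, 0.5]
width: 0.0005
finger_force: 0.0
```

Run:
```python
from h import *
o,Rm=state(H); p,R2=plan(H,-60,0,14,.85); rows(o,Rm,p,R2)
c=robot.snapshot('side')[:,:,::-1]; m=robot.camera_model('side')
u=robot.snapshot('top')[:,:,::-1]
cv2.imwrite('pics/a.png',np.hstack([cv2.resize(c[190:320,200:330],(400,400)),cv2.resize(u[160:290,150:280],(400,400))]))
```

```text
t 9.7 tip(h) [-90.9  -0.3  47.5] tilt 0.788 F(h) [-0.43 -0.82  0.48] q [ 0.54 -0.41  2.34  0.2   0.44  1.3 ] w 0.001 tcp [0.273 0.243 0.188]
shift tool [-0.36 -0.01  1.15] turn [-0.01  0.62  0.  ]
```

View pics/a.png

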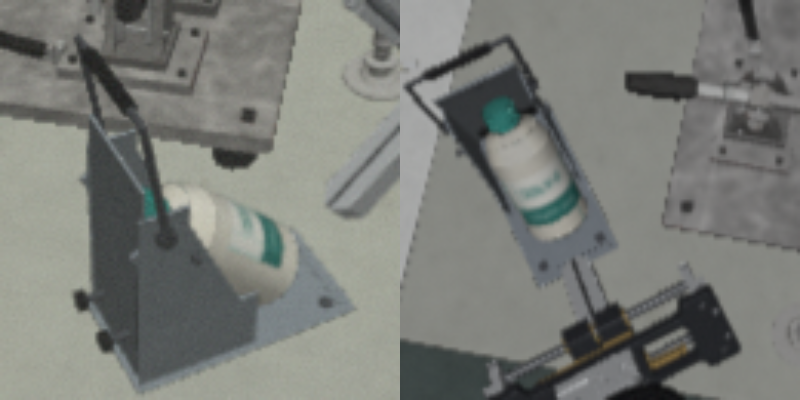

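The fingertips are centred on the holder axis: tip at about (575,258) in the right-hand crop, base front edge centre at about (575,266). The bottle still leans, and nothing else has moved. Next I'll go in low under its raised heel.

Emit:
{"method": "play_rows", "body": {"translation": [[-0.08,0,0.35],[-0.08,0,0.35],[0,0,0.33],[0,0,0]], "twist": [[0,0,0],[0,0.1,0],[0,0,0],[0,0,0]], "gripper": [-1,-1,-1,-1]}}

```text
time: 10.2
tool_pos: [0.2935, 0.2591, 0.1573]
ee_rot: [3.141, -0.805, 0.658]
wrist_force: [-0.4, -1.1, -0.9]
width: 0.0
finger_force: 0.0
```

Run:
```python
from h import *
o,Rm=state(H); p,R2=plan(H,-50,0,14,.8); rows(o,Rm,p,R2)
```

```text
t 10.2 tip(h) [-62.3  -0.5  19.4] tilt 0.805 F(h) [-0.98 -0.66 -0.88] q [ 0.55 -0.26  2.32  0.28  0.29  1.23] w 0.0 tcp [0.294 0.259 0.157]
shift tool [ 0.14 -0.01  0.32] turn [-0.   -0.05  0.01]
```

Emit:
{"method": "play_rows", "body": {"translation": [[0.04,0,0.11],[0.04,0,0.11],[0.05,0,0.06],[0.05,0,0.05],[0.05,0,0.05],[0,0,0]], "twist": [[0,0,0],[0,0,0],[0,0,0],[0,0,0],[0,0,0],[0,0,0]], "gripper": [-1,-1,-1,-1,-1,-1]}}

```text
time: 10.8
tool_pos: [0.3056, 0.2688, 0.1507]
ee_rot: [3.141, -0.8, 0.658]
wrist_force: [-1.5, -0.7, -2.3]
width: 0.0006
finger_force: 1.5
```

Run:
```python
from h import *
state(H)
```

```text
t 10.8 tip(h) [-47.6  -0.   12. ] tilt 0.8 F(h) [-1.57  0.35 -2.27] q [ 0.55 -0.2   2.29  0.29  0.26  1.22] w 0.001 tcp [0.306 0.269 0.151]
```

Emit:
{"method": "play_rows", "body": {"translation": [[0.035,0,0.035],[0.035,0,0.035],[0.035,0,0.035],[0.035,0,0.035]], "twist": [[0,0,0],[0,0,0],[0,0,0],[0,0,0]], "gripper": [-1,-1,-1,-1]}}

```text
time: 11.2
tool_pos: [0.3124, 0.2739, 0.1515]
ee_rot: [3.14, -0.802, 0.658]
wrist_force: [-2.5, -0.3, -2.6]
width: 0.0005
finger_force: 1.8
```

Run:
```python
from h import *
state(H)
for c in ['side','top']:
    robot.snapshot(c)
    for n in ['bottle','bottle_cap']: print(c,n,[(np.round(d['centre'],3),round(d['score'],2)) for d in robot.spot_point(n,c)][:1])
```

```text
t 11.2 tip(h) [-38.8  -0.2  13.2] tilt 0.802 F(h) [-2.21  1.27 -2.58] q [ 0.56 -0.18  2.28  0.29  0.26  1.22] w 0.0 tcp [0.312 0.274 0.152]
side bottle [(array([0.436, 0.366, 0.02 ]), 0.87)]
side bottle_cap [(array([0.496, 0.406, 0.12 ]), 0.66)]
top bottle [(array([0.431, 0.369, 0.023]), 0.71)]
top bottle_cap [(array([0.497, 0.408, 0.123]), 0.7)]
```

Emit:
{"method": "play_rows", "body": {"translation": [[0.035,0,0.035],[0.035,0,0.035],[0.035,0,0.035]], "twist": [[0,0,0],[0,0,0],[0,0,0]], "gripper": [-1,-1,-1]}}

```text
time: 11.8
tool_pos: [0.3172, 0.2776, 0.1519]
ee_rot: [3.14, -0.803, 0.658]
wrist_force: [-1.1, -0.5, -2.6]
width: 0.0003
finger_force: 1.5
```

Run:
```python
from h import *
state(H)
```

```text
t 11.8 tip(h) [-32.6  -0.3  13.6] tilt 0.803 F(h) [-1.2   0.31 -2.62] q [ 0.56 -0.16  2.26  0.28  0.25  1.23] w 0.0 tcp [0.317 0.278 0.152]
```

Emit:
{"method": "play_rows", "body": {"translation": [[0.035,0,0.035],[0.035,0,0.035]], "twist": [[0,0,0],[0,0,0]], "gripper": [-1,-1]}}

```text
time: 12.0
tool_pos: [0.3204, 0.28, 0.152]
ee_rot: [3.14, -0.803, 0.658]
wrist_force: [-1.9, 0.1, -1.9]
width: 0.0003
finger_force: 1.4
```

```bash
cat >> h.py <<'E'
def loc(names=('bottle','bottle_mid','bottle_cap'),cams=('side','top')):
    c,s=np.cos(H[2]),np.sin(H[2])
    for cam in cams:
        robot.snapshot(cam)
        for n in names:
            for d in robot.spot_point(n,cam)[:1]:
                v=np.array(d['centre'])-[H[0],H[1],0]
                print(cam,n,(np.array([c*v[0]+s*v[1],-s*v[0]+c*v[1],v[2]])*1e3).round(0),round(d['score'],2))
E
python3 - <<'E'
from h import *
state(H); loc()
c=robot.snapshot('side')[:,:,::-1]
cv2.imwrite('pics/b.png',cv2.resize(c[190:320,200:330],(520,520)))
E
```

```text
t 12.0 tip(h) [-28.5  -0.3  13.8] tilt 0.803 F(h) [-1.45  1.28 -1.85] q [ 0.56 -0.15  2.25  0.28  0.25  1.23] w 0.0 tcp [0.32  0.28  0.152]
side bottle [-17.  -2.  23.] 0.56
side bottle_mid [14. -3. 78.] 0.96
side bottle_cap [ 45.  -4. 130.] 0.93
top bottle [-19.   3.  24.] 0.85
top bottle_mid [14. -1. 79.] 0.81
top bottle_cap [ 47.  -7. 135.] 0.92
```

View pics/b.png

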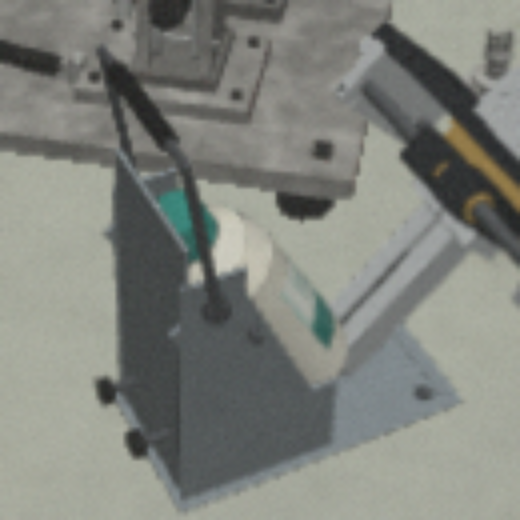

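Tilt is about 0.53 rad now: cap at (185,215) px against the plate, foot on the finger at (335,380). The foot looks slightly lifted by the slanted finger. I'll back off so it settles on the base, then finish with a steeper finger at the heel.

Emit:
{"method": "play_rows", "body": {"translation": [[-0.035,0,-0.035],[-0.035,0,-0.035],[-0.035,0,-0.035],[-0.07,0,-0.07],[-0.1,0,-0.1],[-0.2,0,-0.2]], "twist": [[0,0,0],[0,0,0],[0,0,0],[0,0,0],[0,0,0],[0,0,0]], "gripper": [-1,-1,-1,-1,-1,-1]}}

```text
time: 13.05
tool_pos: [0.2991, 0.2634, 0.1519]
ee_rot: [3.14, -0.804, 0.658]
wrist_force: [0.5, -0.4, 0.3]
width: 0.0002
finger_force: 0.0
```

Run:
```python
from h import *
o,Rm=state(H); loc()
p,R2=plan(H,-75,0,26,.3); rows(o,Rm,p,R2)
```

```text
t 13.05 tip(h) [-55.4  -0.5  13.9] tilt 0.804 F(h) [ 0.11 -0.64  0.33] q [ 0.55 -0.23  2.31  0.29  0.27  1.22] w 0.0 tcp [0.299 0.263 0.152]
side bottle [-35.   1.  17.] 0.72
side bottle_mid [ 3.  1. 65.] 0.78
side bottle_cap [ 50.  -3. 111.] 0.69
top bottle [-40.   6.  18.] 0.7
top bottle_mid [ 9.  6. 66.] 0.81
top bottle_cap [ 46.  -3. 112.] 0.66
shift tool [ 2.28 -0.01  0.06] turn [ 0.01 -5.04  0.01]
```

It slid back to a tilt of about 0.73 once the support was gone. I'll push at the heel with a nearly vertical finger instead, moving slightly downward so nothing lifts it.

Emit:
{"method": "play_rows", "body": {"translation": [[-0.35,0,-0.35],[-0.35,0,-0.35],[0.5,0,0],[0.5,0,0],[0.5,0,0],[0.5,0,0],[0.5,0,0],[0,0,0]], "twist": [[0,0,0],[0,0,0],[0,-1,0],[0,-1,0],[0,-1,0],[0,-1,0],[0,-1,0],[0,0,0]], "gripper": [-1,-1,-1,-1,-1,-1,-1,-1]}}

```text
time: 14.25
tool_pos: [0.3349, 0.291, 0.209]
ee_rot: [3.14, -0.307, 0.658]
wrist_force: [-0.3, 0.5, 0.1]
width: 0.0005
finger_force: 0.0
```

Run:
```python
from h import *
o,Rm=state(H)
p,R2=plan(H,-75,0,33,.3); rows(o,Rm,p,R2)
```

```text
t 14.25 tip(h) [-93.3  -0.6  19.3] tilt 0.307 F(h) [0.09 0.58 0.1 ] q [ 0.58 -0.12  1.99  0.03  0.96  1.48] w 0.001 tcp [0.335 0.291 0.209]
shift tool [ 0.58 -0.01 -0.19] turn [ 0.01 -0.07  0.02]
```

Emit:
{"method": "play_rows", "body": {"translation": [[0.2,0,-0.25],[0.38,0,0.06],[0.04,0,0.04],[0.04,0,0.04],[0.04,0,0.04],[0.04,0,0.04],[0.04,0,0.04],[0.04,0,0.04]], "twist": [[0,0,0],[0,0,0],[0,0,0],[0,0,0],[0,0,0],[0,0,0],[0,0,0],[0,0,0]], "gripper": [-1,-1,-1,-1,-1,-1,-1,-1]}}

```text
time: 15.05
tool_pos: [0.3573, 0.3086, 0.2144]
ee_rot: [3.141, -0.302, 0.657]
wrist_force: [0.7, -0.6, -0.9]
width: 0.0004
finger_force: 0.0
```

Run:
```python
from h import *
o,Rm=state(H)
```

```text
t 15.05 tip(h) [-65.8  -0.3  24.5] tilt 0.302 F(h) [ 0.18 -0.95 -0.86] q [ 0.59 -0.06  1.92  0.02  0.97  1.49] w 0.0 tcp [0.357 0.309 0.214]
```

Emit:
{"method": "play_rows", "body": {"translation": [[0.05,0,0.015],[0.05,0,0.015],[0.05,0,0.015],[0.05,0,0.015]], "twist": [[0,0,0],[0,0,0],[0,0,0],[0,0,0]], "gripper": [-1,-1,-1,-1]}}

```text
time: 15.45
tool_pos: [0.3634, 0.3134, 0.2138]
ee_rot: [3.141, -0.299, 0.657]
wrist_force: [-2.3, -2.4, -2.1]
width: 0.0001
finger_force: 1.8
```

Run:
```python
from h import *
o,Rm=state(H); loc(('bottle',))
```

```text
t 15.45 tip(h) [-58.8  -0.1  23.6] tilt 0.299 F(h) [-3.25 -0.46 -2.1 ] q [ 0.59 -0.04  1.91  0.02  0.98  1.49] w 0.0 tcp [0.363 0.313 0.214]
side bottle [-35.   5.  16.] 0.55
top bottle [-36.  11.  17.] 0.64
```

Emit:
{"method": "play_rows", "body": {"translation": [[0.04,0,0.045],[0.04,0,0.045],[0.04,0,0.045],[0.04,0,0.045]], "twist": [[0,0,0],[0,0,0],[0,0,0],[0,0,0]], "gripper": [-1,-1,-1,-1]}}

```text
time: 16.05
tool_pos: [0.3709, 0.319, 0.2099]
ee_rot: [3.141, -0.304, 0.657]
wrist_force: [-0.3, -0.3, -1.6]
width: 0.0003
finger_force: 1.1
```

Run:
```python
from h import *
o,Rm=state(H); loc(('bottle','bottle_cap'))
```

```text
t 16.05 tip(h) [-48.4  -0.3  20. ] tilt 0.304 F(h) [-0.4  -0.09 -1.62] q [ 0.59 -0.01  1.89  0.02  0.96  1.49] w 0.0 tcp [0.371 0.319 0.21 ]
side bottle [-21.   8.  13.] 0.76
side bottle_cap [ 48.  -4. 121.] 0.57
top bottle [-19.   8.  15.] 0.92
top bottle_cap [ 46.  -3. 122.] 0.83
```

Emit:
{"method": "play_rows", "body": {"translation": [[0.035,0,0.055],[0.035,0,0.055],[0.035,0,0.055],[0.035,0,0.055]], "twist": [[0,0,0],[0,0,0],[0,0,0],[0,0,0]], "gripper": [-1,-1,-1,-1]}}

```text
time: 16.75
tool_pos: [0.3771, 0.3238, 0.2031]
ee_rot: [3.141, -0.303, 0.657]
wrist_force: [0.1, -0.2, 0.3]
width: 0.0003
finger_force: 0.6
```

Run:
```python
from h import *
o,Rm=state(H); loc(('bottle','bottle_cap'))
```

```text
t 16.75 tip(h) [-40.7  -0.3  13.2] tilt 0.303 F(h) [-0.07 -0.17  0.3 ] q [0.59 0.01 1.88 0.02 0.95 1.49] w 0.0 tcp [0.377 0.324 0.203]
side bottle [-14.   6.  12.] 0.56
side bottle_cap [ 48.  -6. 124.] 0.73
top bottle [-13.   7.  14.] 0.55
top bottle_cap [ 45.  -4. 125.] 0.8
```

Emit:
{"method": "play_rows", "body": {"translation": [[0.044,0,0.027],[0.044,0,0.027],[0.044,0,0.027],[0.044,0,0.027],[0.044,0,0.027]], "twist": [[0,0,0],[0,0,0],[0,0,0],[0,0,0],[0,0,0]], "gripper": [-1,-1,-1,-1,-1]}}

```text
time: 17.55
tool_pos: [0.3847, 0.3297, 0.2001]
ee_rot: [3.141, -0.301, 0.657]
wrist_force: [-0.6, -1.9, -1.1]
width: 0.0003
finger_force: 0.7
```

Run:
```python
from h import *
o,Rm=state(H); loc(('bottle','bottle_cap'))
```

```text
t 17.55 tip(h) [-31.4  -0.2  10. ] tilt 0.301 F(h) [-1.62 -1.12 -1.09] q [0.59 0.04 1.86 0.02 0.94 1.49] w 0.0 tcp [0.385 0.33  0.2  ]
side bottle [-2.  4.  9.] 0.76
side bottle_cap [ 48.  -7. 125.] 0.77
top bottle [-2.  4. 10.] 0.58
top bottle_cap [ 42.  -7. 128.] 0.91
```

Emit:
{"method": "play_rows", "body": {"translation": [[0.047,0,0.016],[0.047,0,0.016],[0.047,0,0.016],[0.047,0,0.016],[0,0,0]], "twist": [[0,0,0],[0,0,0],[0,0,0],[0,0,0],[0,0,0]], "gripper": [-1,-1,-1,-1,-1]}}

```text
time: 18.35
tool_pos: [0.3915, 0.3349, 0.2006]
ee_rot: [3.141, -0.304, 0.657]
wrist_force: [-0.5, -0.1, -1.0]
width: 0.0003
finger_force: 0.6
```

Run:
```python
from h import *
o,Rm=state(H); loc(('bottle','bottle_cap'))
```

```text
t 18.35 tip(h) [-22.5  -0.3  10.7] tilt 0.304 F(h) [-0.44  0.21 -0.98] q [0.59 0.06 1.84 0.02 0.94 1.5 ] w 0.0 tcp [0.391 0.335 0.201]
side bottle_cap [ 41.  -4. 127.] 0.77
top bottle [8. 3. 6.] 0.86
top bottle_cap [ 38.  -2. 131.] 0.73
```

Emit:
{"method": "play_rows", "body": {"translation": [[0.047,0,0.015],[0.047,0,0.015],[0.047,0,0.015],[0,0,0]], "twist": [[0,0,0],[0,0,0],[0,0,0],[0,0,0]], "gripper": [-1,-1,-1,-1]}}

```text
time: 19.05
tool_pos: [0.3961, 0.3384, 0.2005]
ee_rot: [3.141, -0.303, 0.657]
wrist_force: [0.4, -0.5, -0.1]
width: 0.0002
finger_force: 0.2
```

Run:
```python
from h import *
o,Rm=state(H); loc(('bottle','bottle_cap'))
c=robot.snapshot('side')[:,:,::-1]
cv2.imwrite('pics/c.png',cv2.resize(c[190:320,200:330],(520,520)))
```

```text
t 19.05 tip(h) [-16.6  -0.3  10.6] tilt 0.303 F(h) [ 0.   -0.61 -0.06] q [0.59 0.07 1.83 0.02 0.94 1.5 ] w 0.0 tcp [0.396 0.338 0.201]
side bottle_cap [ 28.   7. 126.] 0.72
top bottle [19.  5.  4.] 0.69
top bottle_cap [ 19.   6. 130.] 0.98
```

View pics/c.png

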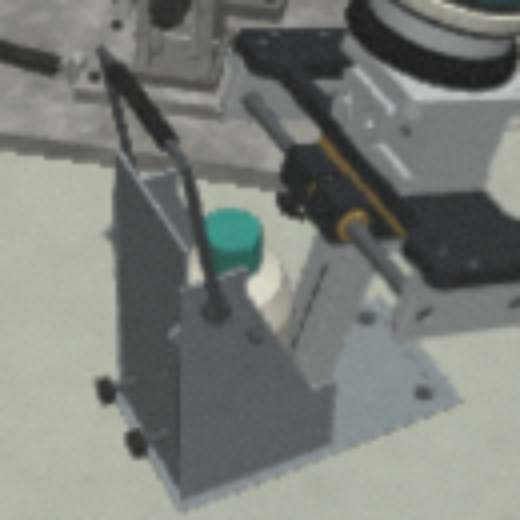

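The bottle is standing, cap upright at (233,240) px. Next I'll raise the fingertip to the stop height and press in small steps.

Emit:
{"method": "play_rows", "body": {"translation": [[-0.07,0,-0.02],[0.12,0,-0.41],[0.1,0,0.03],[0.024,0,0.008],[0.024,0,0.008],[0,0,0]], "twist": [[0,0,0],[0,0,0],[0,0,0],[0,0,0],[0,0,0],[0,0,0]], "gripper": [-1,-1,-1,-1,-1,-1]}}

```text
time: 20.0
tool_pos: [0.398, 0.3399, 0.2165]
ee_rot: [3.141, -0.301, 0.657]
wrist_force: [0.4, 0.1, -0.3]
width: 0.0003
finger_force: 0.0
```

Run:
```python
from h import *
o,Rm=state(H)
```

```text
t 20.0 tip(h) [-14.7  -0.2  26.4] tilt 0.301 F(h) [ 0.36 -0.15 -0.34] q [0.59 0.06 1.81 0.02 0.98 1.5 ] w 0.0 tcp [0.398 0.34  0.216]
```

Emit:
{"method": "play_rows", "body": {"translation": [[0.024,0,0.008],[0.024,0,0.008],[0.024,0,0.008],[0,0,0]], "twist": [[0,0,0],[0,0,0],[0,0,0],[0,0,0]], "gripper": [-1,-1,-1,-1]}}

```text
time: 20.4
tool_pos: [0.4005, 0.3419, 0.217]
ee_rot: [3.141, -0.302, 0.657]
wrist_force: [-0.3, -1.2, 0.2]
width: 0.0005
finger_force: 0.3
```

Emit:
{"method": "play_rows", "body": {"translation": [[0.024,0,0.008],[0.024,0,0.008],[0,0,0]], "twist": [[0,0,0],[0,0,0],[0,0,0]], "gripper": [-1,-1,-1]}}

```text
time: 20.7
tool_pos: [0.4015, 0.3427, 0.2166]
ee_rot: [3.141, -0.299, 0.657]
wrist_force: [-4.2, -3.3, 2.6]
width: 0.0006
finger_force: 2.6
```

Emit:
{"method": "play_rows", "body": {"translation": [[0.014,0,0.004],[0,0,0]], "twist": [[0,0,0],[0,0,0]], "gripper": [-1,-1]}}

```text
time: 20.9
tool_pos: [0.4017, 0.3429, 0.2166]
ee_rot: [3.141, -0.298, 0.657]
wrist_force: [-5.4, -4.7, 3.3]
width: 0.0005
finger_force: 3.4
```

Run:
```python
from h import *
o,Rm=state(H); loc(('bottle','bottle_cap'))
```

```text
t 20.9 tip(h) [-10.5  -0.2  26.4] tilt 0.298 F(h) [-7.13 -0.39  3.31] q [0.59 0.07 1.79 0.02 0.98 1.5 ] w 0.001 tcp [0.402 0.343 0.217]
side bottle_cap [ 152. -104.    3.] 0.71
top bottle [24.  5.  2.] 0.7
top bottle_cap [ 31.   8. 131.] 0.86
```

Emit:
{"method": "play_rows", "body": {"translation": [[0.014,0,0.004],[0,0,0],[0,0,0]], "twist": [[0,0,0],[0,0,0],[0,0,0]], "gripper": [-1,-1,-1]}}

```text
time: 21.5
tool_pos: [0.402, 0.343, 0.2166]
ee_rot: [3.141, -0.297, 0.658]
wrist_force: [-5.9, -6.1, 4.1]
width: 0.0007
finger_force: 4.2
```

The force rises with no further travel (about 9 N), so the bottle is seated on the stop. I'll back off and go up for the keeper.

Emit:
{"method": "play_rows", "body": {"translation": [[-0.05,0,-0.015],[-0.7,0,-0.2],[0.26,0,-0.84],[0.26,0,-0.84],[0.26,0,-0.84],[0.26,0,-0.84],[0.26,0,-0.84],[0.26,0,-0.84]], "twist": [[0,0,0],[0,0,0],[0,0,0],[0,0,0],[0,0,0],[0,0,0],[0,0.5,0],[0,0.5,0]], "gripper": [-1,-1,-1,-1,-1,-1,-1,-1]}}

```text
time: 22.3
tool_pos: [0.3767, 0.3238, 0.4298]
ee_rot: [3.141, -0.408, 0.657]
wrist_force: [0.8, 0.6, 0.6]
width: 0.0004
finger_force: 0.0
```

Run:
```python
from h import *
o,Rm=state(H); loc(('bottle','bottle_cap','keeper_bar'))
p,R2=plan(H,90,0,240,.5); rows(o,Rm,p,R2)
```

```text
t 22.3 tip(h) [-21.5  -0.  247.1] tilt 0.408 F(h) [ 0.97 -0.04  0.64] q [ 0.59 -0.17  1.59  0.03  1.31  1.5 ] w 0.0 tcp [0.377 0.324 0.43 ]
side bottle_cap [-220. -143.   -5.] 0.71
side keeper_bar [ 57.   2. 198.] 0.69
top bottle [23.  6.  2.] 0.61
top bottle_cap [ 28.   9. 132.] 0.61
top keeper_bar [ 59.  -2. 202.] 0.48
shift tool [2.03 0.   1.29] turn [0.   0.92 0.01]
```

Emit:
{"method": "play_rows", "body": {"translation": [[0.5,0,0.2],[0.5,0,0.2],[0.5,0,0.2],[0.5,0,0.2],[0.1,0,0.2],[0,0,0]], "twist": [[0,0.2,0],[0,0.2,0],[0,0.2,0],[0,0.2,0],[0,0.1,0],[0,0,0]], "gripper": [-1,-1,-1,-1,-1,-1]}}

```text
time: 23.3
tool_pos: [0.4506, 0.3807, 0.4236]
ee_rot: [3.141, -0.487, 0.657]
wrist_force: [-0.3, 0.1, -0.4]
width: 0.0005
finger_force: 0.0
```

Run:
```python
from h import *
o,Rm=state(H)
for t in [(88,195),(74,193)]:
    p,R2=plan(H,t[0],0,t[1],.5); rows(o,Rm,p,R2)
```

```text
t 23.3 tip(h) [8.600e+01 1.000e-01 2.477e+02] tilt 0.487 F(h) [-0.18  0.25 -0.36] q [0.6  0.02 1.44 0.03 1.2  1.51] w 0.001 tcp [0.451 0.381 0.424]
shift tool [-0.64  0.    1.19] turn [0.   0.13 0.01]
shift tool [-0.97  0.    1.07] turn [0.   0.13 0.01]
```

Emit:
{"method": "play_rows", "body": {"translation": [[-0.16,0,0.3],[-0.16,0,0.3],[-0.16,0,0.3],[-0.16,0,0.29],[0,0,0]], "twist": [[0,0.1,0],[0,0,0],[0,0,0],[0,0,0],[0,0,0]], "gripper": [-1,-1,-1,-1,-1]}}

```text
time: 23.8
tool_pos: [0.4499, 0.3802, 0.369]
ee_rot: [3.141, -0.496, 0.657]
wrist_force: [0.2, 0.9, 0.2]
width: 0.0005
finger_force: 0.0
```

Run:
```python
from h import *
o,Rm=state(H); a=.5; last=None
q=o['tool_pos']
for g in range(80,171,10):
    t=np.deg2rad(g); b=np.array([45+83*np.cos(t),120+83*np.sin(t)]); tip=b-14*np.array([-np.sin(a),np.cos(a)])+10*np.array([np.cos(a),np.sin(a)])
    p,_=plan(H,tip[0],0,tip[1],a); print(g,b.round(),tip.round(),(Rm.T@(p-q)/.04).round(2)); q=p
```

```text
t 23.8 tip(h) [8.670e+01 1.000e-01 1.939e+02] tilt 0.496 F(h) [0.76 0.58 0.16] q [0.6  0.03 1.54 0.03 1.08 1.5 ] w 0.001 tcp [0.45  0.38  0.369]
80 [ 59. 202.] [ 75. 194.] [-0.28  0.   -0.15]
90 [ 45. 203.] [ 60. 196.] [-0.3 -0.  -0.2]
100 [ 31. 202.] [ 46. 194.] [-0.33 -0.   -0.14]
110 [ 17. 198.] [ 32. 191.] [-0.35 -0.   -0.08]
120 [  4. 192.] [ 19. 184.] [-0.36 -0.   -0.02]
130 [ -8. 184.] [  7. 176.] [-0.36 -0.    0.04]
140 [-19. 173.] [ -3. 166.] [-0.35 -0.    0.1 ]
150 [-27. 162.] [-11. 154.] [-0.32 -0.    0.16]
160 [-33. 148.] [-18. 141.] [-0.29 -0.    0.22]
170 [-37. 134.] [-21. 127.] [-0.25 -0.    0.26]
```

Emit:
{"method": "play_rows", "body": {"translation": [[-0.14,0,-0.07],[-0.14,0,-0.08],[-0.15,0,-0.1],[-0.15,0,-0.1],[-0.17,0,-0.07],[-0.16,0,-0.07],[-0.17,0,-0.04],[-0.18,0,-0.04]], "twist": [[0,0,0],[0,0,0],[0,0,0],[0,0,0],[0,0,0],[0,0,0],[0,0,0],[0,0,0]], "gripper": [-1,-1,-1,-1,-1,-1,-1,-1]}}

```text
time: 24.6
tool_pos: [0.4064, 0.3466, 0.3683]
ee_rot: [3.141, -0.502, 0.658]
wrist_force: [0.2, 1.0, 0.7]
width: 0.0005
finger_force: 0.4
```

Emit:
{"method": "play_rows", "body": {"translation": [[-0.18,0,-0.01],[-0.18,0,-0.01],[-0.18,0,0.02],[-0.18,0,0.02],[-0.18,0,0.05],[-0.17,0,0.05],[0,0,0]], "twist": [[0,0,0],[0,0,0],[0,0,0],[0,0,0],[0,0,0],[0,0,0],[0,0,0]], "gripper": [-1,-1,-1,-1,-1,-1,-1]}}

```text
time: 25.3
tool_pos: [0.3784, 0.325, 0.3421]
ee_rot: [3.141, -0.5, 0.657]
wrist_force: [-0.3, 0.0, -0.2]
width: 0.0007
finger_force: 0.0
```

Run:
```python
from h import *
o,Rm=state(H); loc(('bottle','keeper_bar'))
c=robot.snapshot('side')[:,:,::-1]
cv2.imwrite('pics/d.png',cv2.resize(c[190:320,200:330],(520,520)))
```

```text
t 25.3 tip(h) [ -3.   -0.  167.4] tilt 0.5 F(h) [-0.23  0.22 -0.23] q [ 0.59 -0.16  1.77  0.04  1.03  1.49] w 0.001 tcp [0.378 0.325 0.342]
side keeper_bar [-23.  -0. 170.] 0.64
top bottle [24.  8.  4.] 0.47
top keeper_bar [-226. -143.    2.] 0.21
```

View pics/d.png

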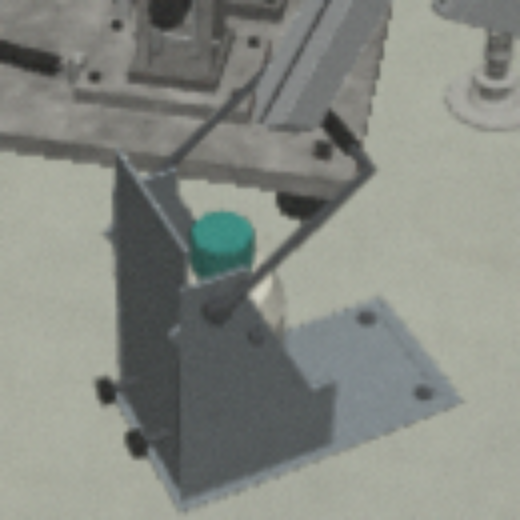

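The keeper follows the finger; its bar is now at about (340,135) px. The bottle stands upright behind it. I'll carry on round the arc.

Emit:
{"method": "play_rows", "body": {"translation": [[-0.16,0,0.08],[-0.16,0,0.08],[-0.15,0,0.11],[-0.14,0,0.11],[0.1,0,0],[0,0,-0.6],[-0.3,0,-0.4],[0,0,0]], "twist": [[0,0,0],[0,0,0],[0,0,0],[0,0,0],[0,0,0],[0,0,0],[0,0,0],[0,0,0]], "gripper": [-1,-1,-1,-1,-1,-1,-1,-1]}}

```text
time: 26.45
tool_pos: [0.3468, 0.3007, 0.3517]
ee_rot: [3.14, -0.506, 0.658]
wrist_force: [-0.1, -0.3, 0.1]
width: 0.0004
finger_force: 0.0
```

Run:
```python
from h import *
o,Rm=state(H); loc(('keeper_bar',)); a=.5
q=o['tool_pos']
for g in list(range(155,222,6))+[221.3,224]:
    t=np.deg2rad(g); b=np.array([45+83*np.cos(t),120+83*np.sin(t)]); tip=b-4.5*np.array([np.sin(a),-np.cos(a)])
    p,_=plan(H,tip[0],0,tip[1],a); print(g,b.round(),tip.round(),(Rm.T@(p-q)/.04).round(2)); q=p
```

```text
t 26.45 tip(h) [-4.180e+01 -1.000e-01  1.777e+02] tilt 0.506 F(h) [-0.28 -0.19  0.11] q [ 0.58 -0.27  1.84  0.04  1.06  1.48] w 0.0 tcp [0.347 0.301 0.352]
side keeper_bar [-37.   3. 142.] 0.96
top keeper_bar [-35.   2. 146.] 0.74
155 [-30. 155.] [-32. 159.] [ 0.01 -0.    0.52]
161 [-33. 147.] [-36. 151.] [-0.17 -0.    0.14]
167 [-36. 139.] [-38. 143.] [-0.15 -0.    0.15]
173 [-37. 130.] [-40. 134.] [-0.14 -0.    0.17]
179 [-38. 121.] [-40. 125.] [-0.12 -0.    0.18]
185 [-38. 113.] [-40. 117.] [-0.1  -0.    0.19]
191 [-36. 104.] [-39. 108.] [-0.08 -0.    0.2 ]
197 [-34.  96.] [-37. 100.] [-0.06 -0.    0.21]
203 [-31.  88.] [-34.  92.] [-0.03 -0.    0.21]
209 [-28.  80.] [-30.  84.] [-0.01 -0.    0.22]
215 [-23.  72.] [-25.  76.] [ 0.01 -0.    0.22]
221 [-18.  66.] [-20.  69.] [ 0.03 -0.    0.21]
221.3 [-17.  65.] [-20.  69.] [ 0.   -0.    0.01]
224 [-15.  62.] [-17.  66.] [ 0.02 -0.    0.1 ]
```

Emit:
{"method": "play_rows", "body": {"translation": [[-0.08,0,0.33],[-0.08,0,0.33],[-0.15,0,0.15],[-0.14,0,0.17],[-0.12,0,0.18],[-0.1,0,0.19],[-0.08,0,0.2],[0,0,0]], "twist": [[0,0,0],[0,0,0],[0,0,0],[0,0,0],[0,0,0],[0,0,0],[0,0,0],[0,0,0]], "gripper": [-1,-1,-1,-1,-1,-1,-1,-1]}}

```text
time: 27.45
tool_pos: [0.3497, 0.3028, 0.2792]
ee_rot: [3.141, -0.5, 0.657]
wrist_force: [-0.7, -0.0, -0.5]
width: 0.0006
finger_force: 0.0
```

Run:
```python
from h import *
o,Rm=state(H); loc(('keeper_bar',)); a=.5
q=o['tool_pos']
for g in [191,203]:
    t=np.deg2rad(g); b=np.array([45+83*np.cos(t),120+83*np.sin(t)]); tip=b-4.5*np.array([np.sin(a),-np.cos(a)])
    p,_=plan(H,tip[0],0,tip[1],a); print(g,b.round(),tip.round(),(Rm.T@(p-q)/.04).round(2)); q=p
```

```text
t 27.45 tip(h) [-3.930e+01 -1.000e-01  1.046e+02] tilt 0.5 F(h) [-0.54  0.39 -0.52] q [ 0.58 -0.2   1.94  0.05  0.91  1.47] w 0.001 tcp [0.35  0.303 0.279]
side keeper_bar [-36.   7.  96.] 0.75
top keeper_bar [-35.  -2.  98.] 0.66
191 [-36. 104.] [-39. 108.] [ 0.05 -0.   -0.07]
203 [-31.  88.] [-34.  92.] [-0.09 -0.    0.42]
```

Emit:
{"method": "play_rows", "body": {"translation": [[-0.03,0,0.18],[-0.02,0,0.17],[0,0,0.11],[0,0,0.11],[0,0,0.11],[0.01,0,0.11],[0,0,0]], "twist": [[0,0,0],[0,0,0],[0,0,0],[0,0,0],[0,0,0],[0,0,0],[0,0,0]], "gripper": [-1,-1,-1,-1,-1,-1,-1]}}

```text
time: 28.35
tool_pos: [0.361, 0.3115, 0.2517]
ee_rot: [3.141, -0.501, 0.657]
wrist_force: [0.0, 0.2, -0.7]
width: 0.0002
finger_force: 0.0
```

Emit:
{"method": "play_rows", "body": {"translation": [[0.015,0,0.08],[0.015,0,0.06],[0,0,0]], "twist": [[0,0,0],[0,0,0],[0,0,0]], "gripper": [-1,-1,-1]}}

```text
time: 28.65
tool_pos: [0.364, 0.3138, 0.248]
ee_rot: [3.141, -0.502, 0.657]
wrist_force: [0.0, 0.1, 0.7]
width: 0.0004
finger_force: 0.0
```

Run:
```python
from h import *
o,Rm=state(H); loc(('keeper_bar',))
```

```text
t 28.65 tip(h) [-20.7  -0.2  73.6] tilt 0.502 F(h) [0.11 0.09 0.65] q [ 0.58 -0.13  1.94  0.05  0.83  1.47] w 0.0 tcp [0.364 0.314 0.248]
side keeper_bar [-24.  -1.  65.] 0.7
top keeper_bar [-22.   3.  69.] 0.57
```

Emit:
{"method": "play_rows", "body": {"translation": [[0.01,0,0.05],[0.01,0,0.05],[0,0,0]], "twist": [[0,0,0],[0,0,0],[0,0,0]], "gripper": [-1,-1,-1]}}

```text
time: 29.15
tool_pos: [0.3661, 0.3154, 0.2451]
ee_rot: [3.141, -0.503, 0.658]
wrist_force: [-0.6, -0.5, 1.6]
width: 0.0006
finger_force: 0.5
```

Emit:
{"method": "play_rows", "body": {"translation": [[0.01,0,0.05],[0,0,0]], "twist": [[0,0,0],[0,0,0]], "gripper": [-1,-1]}}

```text
time: 29.35
tool_pos: [0.3667, 0.3159, 0.2446]
ee_rot: [3.14, -0.501, 0.658]
wrist_force: [-8.5, -6.7, 10.8]
width: 0.0006
finger_force: 7.1
```

The keeper has reached its end stop; the force rose sharply with no travel. I'll withdraw and check.

Emit:
{"method": "play_rows", "body": {"translation": [[-0.02,0,-0.1],[-0.1,0,-0.5],[-0.3,0,-0.8],[-0.3,0,-0.8],[-0.3,0,-0.8],[0,0,0]], "twist": [[0,0,0],[0,0,0],[0,0,0],[0,0,0],[0,0,0],[0,0,0]], "gripper": [-1,-1,-1,-1,-1,-1]}}

```text
time: 29.95
tool_pos: [0.2922, 0.2586, 0.3327]
ee_rot: [3.14, -0.511, 0.658]
wrist_force: [0.0, 0.1, 0.7]
width: 0.0003
finger_force: 0.0
```

Run:
```python
from h import *
o,Rm=state(H); loc(('bottle','bottle_mid','bottle_cap','keeper_bar'))
c=robot.snapshot('side')[:,:,::-1]; u=robot.snapshot('top')[:,:,::-1]
cv2.imwrite('pics/e.png',np.hstack([cv2.resize(c[190:320,200:330],(400,400)),cv2.resize(u[130:260,150:280],(400,400))]))
```

```text
t 29.95 tip(h) [-109.9   -0.3  159.1] tilt 0.511 F(h) [0.05 0.05 0.71] q [ 0.56 -0.44  2.    0.05  1.07  1.46] w 0.0 tcp [0.292 0.259 0.333]
side bottle_mid [24.  3. 66.] 0.65
side bottle_cap [ 31.   4. 126.] 0.89
side keeper_bar [-21.   2.  61.] 0.76
top bottle [24.  7.  5.] 0.93
top bottle_mid [31.  7. 66.] 0.68
top bottle_cap [ 28.  10. 133.] 0.87
top keeper_bar [-18.  -1.  66.] 0.75
```

View pics/e.png

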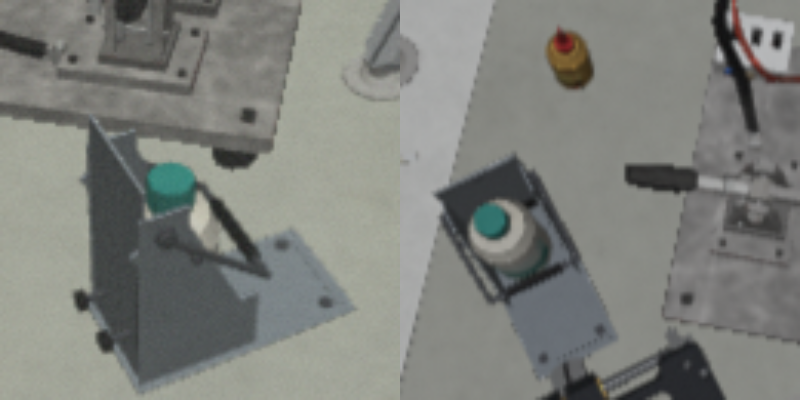

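The keeper is down across the bottle's front, with its bar at about (240,235) px in the side crop and (535,283) in the top crop. The bottle stands at the plate, the oil bottle is untouched and the robot is clear. I'm handing it in.

```bash
python3 -c "
from bench import robot
print(robot.close_job())"
```

```text
the job is handed in; nothing more can be done
None
```

I handed the job in at about 30 s: the bottle stands pressed against the stop (about 9 N, no further travel) and the keeper is down to its end stop. My first push, from a slanted finger, lifted the foot about 7 mm and the bottle slid back, so I redid it with a steeper finger and the foot stayed on the base.

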